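Set the pouch sealer's loading stop by its thumbwheel and slide the cassette home

ROBOT

A 7-joint arm with a two-finger parallel gripper is mounted at the origin on a cart in front of the work surface, level with it; the furniture and walls round the work are solid. World frame = base frame: x ahead of the robot, y to its left, z up, the work surface at z = 0. Lengths are in m, angles in degrees, forces in N, time in s.
With the tool pointing down it reaches from about 0.425 to 0.875 m from the base axis. Payload 4.7 kg.
Tool frame: the origin (TCP) lies between the finger pads; the fingertips stand env.finger_overhang ahead of it and the grasp point (between the pads) lies 5 mm behind it (env.finger_overhang is the distance from the TCP to the fingertips, in m); z points along the fingers, y is the line along which they close (so a half turn about z gives the same grasp; the last joint's range is limited). The gripper opens to 87 mm and grips with 3 to 60 N. Pads are 19 mm wide; open, the fingers measure 117 mm over their backs; the gripper's body (75 mm by 190 mm) begins 51 mm behind the grasp point.
Start: joints at [63.948, 18.392, -4.016, 83.108, 1.295, 78.541, -3.26], TCP at [0.294, -0.58, 0.237] pointing down, gripper open.
Joint ranges: [-163.93, 163.93], [-17.29, 119.83], [-79.2, 71.16], [3.27, 140.29], [-89.18, 269.18], [5.43, 117.66], [-154.24, 154.24]. Speed limits (degrees/s): [147.25, 147.25, 180, 180, 180, 180, 180].

INTERFACE

Orientations are given as [roll, pitch, yaw] about the fixed x, y, z axes, in that order (R = Rz(yaw) Ry(pitch) Rx(roll)).
In Python, from cell import telemetry, eyes, env, models gives the robot as it stands. The module is installed in compiled form; this text tells all that it offers.
- The arm moves only by the tool drive_tool, never from a script. Its arguments are lists of equal length, an entry for each row: "angular": the turn, a rotation vector about the tool's x, y, z in rad, a list of three; "delta_pos": the shift along the tool's x, y, z in cm, a list of three; "gripper": the finger opening in cm, from 0 to 8.7. A call has 1 to 20 rows; each row shifts and turns the commanded pose from where the row before left it, along the tool's axes as they then stand; what a row does not reach is not made up. A row lasts 1/10 s, in which the tool goes at most 50 mm and 8.59 degrees, less where a joint would pass 70% of its speed; a pose out of reach is approached as far as the arm can. A call with a gripper value outside its range is refused whole. The fingers move at their own pace and stop on an object; "squeeze" is the grip in N (left out, the last holds). Time passes only in rows, so rows that do not move let the fingers close. It gives the time, the measured TCP pose, the force, the opening and the grip force at its end, in the units of the state.
- telemetry.get_obs(): the state, without advancing time (a new reading comes with each control period).
- eyes.read_camera(name): name is "scene" or "top" or "wrist"; returns a dict with "pixels" (400x640x3 uint8, red, green, blue), "mtx" (3x3 intrinsics, pixels), "origin" and "orientation" of the camera in the world. Camera axes: x right, y down, z forward; pixel columns grow to the right and rows downward; lengths in m; the calibration is good to about 2 mm. A picture is of the moment at which its call begins. There is no depth.
- env.sign_off(): hands the job in; it is judged then, once.
Trained networks look in a picture, given as the dict that the camera call returned (one of the last four; its "shot" number tells which), for a name from the list of things; names that differ only in an ending like _2 or _b are one class to them, and where a whole thing is asked for, a point or a joint stands for the part that bears it (a point fixed in the world has none). Each returns a list of dicts, best first, with "p" (0 to 1); they miss things now and then, are a little off and sometimes report something else, mostly with a low value. They report only what shows in the picture. A call takes as long as a camera call.
- models.search_frame(picture, target): "centre" ([column, row] in pixels, amid what is visible of it).
- models.cut_out(picture, target): "pixels" (400x640 bool, what is visible of it) and "centre" ([column, row] in pixels, amid what is visible of it).
The state is a dict: "time_s": time; "qpos": joint angles; "joint_velocities": joint speeds; "effort": joint torques, N m; "tool_pos": TCP position; "tool_rot": TCP orientation; "force": force on the tool from outside, world axes, zero at the start; "wrist_torque": the same for the moment, N m; "grip_width": finger opening in m; "grasp_force": force on a finger pad.
Only numpy, scipy, OpenCV 4.12 (cv2) and the standard library are available. Lean on these libraries where they do the work, as an engineer would, in place of code of your own. Each camera call takes 0.05 s, during which the arm holds its last target. There are 200 camera calls.

TASK

Set the loading table in front of the pouch sealer for the next pack: with a fingertip, roll the knurled thumbwheel until the stop bar has closed the gap so far that its pointer stands exactly opposite the point of the gauge rider on the scale. Then push the instrument cassette gently along the table until its whole long side lies flush against the stop bar, with the bar still at the mark. Nothing needs gripping: move the stop bar only by rolling the thumbwheel, slide the cassette without lifting it, and leave the gauge rider and the things standing around where they are.

Things in the scene. Friction and masses are not known exactly. Their poses are not given: they have to be found in the camera images.
- loading_table: Fixed stainless loading table. Origin on the bench; +x points to the sealing side, away from the robot. Plate x -105..95, y -145..145 mm, top at z = 10 mm; lip at the +x edge (inner face x = 87, 29 mm high). At y = 118 the lead screw with the knurled wheel, between two bearing blocks (x = -94 and 86, tops z = 45); scale rail y 133..145, top z = 30. Guide rail along the -y edge, 22 mm high.
- wheel_axis (a point): Centre of the knurled dark steel thumbwheel on the screw, 34 mm above the bench; its axis is parallel to the table's x. Wheel 44 mm in diameter over 20 knurl ridges (top 22 mm above this point), 14 mm wide, open above; the bearing block begins 24 mm to its -x and stays 11 mm below the wheel's top. Only turns, does not shift. Use only the position: the axes turn with the wheel.
- wheel_screw (a joint): Angle of the thumbwheel and its lead screw, rad, 0 to 11.5. Stays where it is left (friction about 0.07 N m, 3 N at the rim). It grows when the wheel's top is rolled towards the table's -y (the robot's right); growing moves the stop bar towards the table's +x, 24 mm per turn (3.82 mm per rad).
- stop_pointer (a point): Tip of the dark pointer on the stop bar's nut block, in the middle of the scale rail, 33 mm above the bench. Moves along the table's x with the stop bar; at the start it is 8 to 27 mm short of the gauge mark, on its -x side.
- gauge_mark (a point): Tip of the gauge rider, a small dark clip (16 mm long) on the outside of the scale rail, its point facing the pointer. When the bar is set, stop_pointer and this point have the same x in the table's frame. The rider could be shoved along the rail (friction 6 N) but must stay.
- stop_face (a point): Middle of the stop bar's near face (towards the table's -x), 23 mm above the bench; axes as the table's. The face spans about 108 mm to either side along y and from 12 to 34 mm above the bench.
- cassette: Closed perforated steel instrument cassette, loose, 0.3 to 0.6 kg, flat on the table between its near edge and the stop bar. 180 mm long (its y), 28 mm high; long sides at its x = -34 mm (the side to push) and x = +37 mm (the side that goes against the bar). Origin at the centre of its underside, 10 mm above the bench. Starts up to 0.12 rad askew to the bar.
- swab_jar: Bystander: white screw tub with lid, 68 mm in diameter, 75 mm high, standing on the bench; origin at the centre of its underside.
- needle_holder: Bystander: steel needle holder, 143 mm long (its y), 61 mm wide, 9 mm high, lying on the bench; origin at the centre of its underside.
- tweezers: Bystander: steel tweezers, 137 mm long (its y), 20 mm wide, 8 mm high, lying on the bench behind the table; origin at the centre of its underside.
- pouch_2: Bystander: sealed pouch, 150 mm long (its y), 60 mm wide, 11 mm high, lying on the bench; origin at the centre of its underside.
- stop_bar: Aluminium stop bar across the table, 10 mm thick (x), 216 mm long (y), with the nut block (26 mm long in x, top 44 mm above the bench) on the screw. Driven by the screw only; holds against pushes under about 15 N. Origin at bench height, in the bar's mid thickness, at the table's y = 0; axes as the table's.

How it is judged:
By the outcome, as a careful person would: the job done as asked, in the order asked, and still so for the second after the job is handed in, with the robot touching nothing.
It also fails if it takes over 67 s, if anything falls off the work surface, if the arm or the gripper's body presses on something with over 40 N, if the wrist force passes 120 N, or if a joint passes its speed limit or range.

## Working session

There is one attempt and no reset: what is moved stays moved. The work goes in short steps, Python scripts to look and compute and a tool call to move; the robot and the scene stay as the last step left them, time stands still between calls to the robot, and variables do not carry over. Pictures are saved under pics/ and viewed, at most 13 in all, crops included, and the job is handed in when it is done.

Besides the shell and the picture viewer there is one more tool, called after "Emit:" by a JSON object that holds its "api" and its "payload", one argument or row to a line. drive_tool: Moves the arm, as the interface text tells. Its arguments: {"type":"object","properties":{"angular":{"type":"array","items":{"type":"array","items":{"type":"number"}}},"delta_pos":{"type":"array","items":{"type":"array","items":{"type":"number"}}},"gripper":{"type":"array","items":{"type":"number"}},"squeeze":{"type":"number"}},"required":["angular","delta_pos","gripper"]}

```bash
mkdir -p pics
cat > h.py <<'E'
import numpy as np, cv2
from scipy.spatial.transform import Rotation as R
from cell import telemetry, eyes, env, models
def rot(o):
    o=np.array(o,float)
    if o.shape==(3,3): return o
    if o.size==3: return R.from_euler('xyz',o,degrees=True).as_matrix()
    return R.from_quat(o).as_matrix()
def ray(c,px):
    K=np.array(c['mtx']); d=rot(c['orientation'])@np.linalg.inv(K)@np.array([px[0],px[1],1.]); return np.array(c['origin']),d
def at(c,px,z):
    o,d=ray(c,px); return o+d*(z-o[2])/d[2]
def proj(c,P):
    p=np.array(c['mtx'])@rot(c['orientation']).T@(np.array(P)-np.array(c['origin'])); return p[:2]/p[2]
def save(c,n): cv2.imwrite('pics/'+n+'.png',c['pixels'][:,:,::-1])
E
python3 - <<'E'
from h import *
np.set_printoptions(precision=4,suppress=True)
s=telemetry.get_obs(); print({k:np.round(v,3) for k,v in s.items()}, env.finger_overhang)
for n in ['top','scene']:
    c=eyes.read_camera(n); save(c,n+'0'); print(n,c['mtx'],c['origin'],c['orientation'])
    for t,z in [('wheel_axis',.034),('stop_pointer',.033),('gauge_mark',.033),('stop_face',.023),('cassette',.038),('loading_table',.01),('swab_jar',.075),('stop_bar',.034),('needle_holder',.005),('tweezers',.005),('pouch',.005)]:
        try:
            r=models.search_frame(c,t)
            print(t,[(np.round(q['centre'],1),round(q['p'],2),at(c,q['centre'],z)) for q in r[:2]])
        except Exception as e: print(t,e)
E
```

```text
{'time_s': np.float64(0.0), 'qpos': array([63.948, 18.438, -4.016, 83.174,  1.294, 78.54 , -3.26 ]), 'joint_velocities': array([-0.075, -0.   , -0.04 ,  0.019,  0.026, -0.044, -0.072]), 'effort': array([ -0.001, -49.129,  -0.405, -31.253,  -0.064,   0.044,   0.   ]), 'tool_pos': array([ 0.293, -0.579,  0.235]), 'tool_rot': array([-179.894,    0.004,   26.862]), 'force': array([-0.481,  0.616, -0.583]), 'wrist_torque': array([-0.008,  0.013, -0.008]), 'grasp_force': np.float64(0.0), 'grip_width': np.float64(0.087)} 0.014
top [[393.3534   0.     324.1017]
 [  0.     393.3534 193.044 ]
 [  0.       0.       1.    ]] [ 0.406  -0.0483  1.15  ] [-168.5765   -0.9899  -91.1184]
wheel_axis [(array([270.8, 262. ]), 0.51, array([0.4373, 0.0805, 0.034 ]))]
stop_pointer [(array([305.6, 227.8]), 0.8, array([ 0.5313, -0.0174,  0.033 ])), (array([303.7, 234. ]), 0.46, array([ 0.5138, -0.0119,  0.033 ]))]
gauge_mark []
stop_face [(array([304.9, 224. ]), 0.62, array([ 0.5434, -0.0153,  0.023 ]))]
cassette [(array([323.8, 258. ]), 0.96, array([ 0.4454, -0.0675,  0.038 ])), (array([270.9, 261.4]), 0.74,
[... 1128 characters left out ...]
y([ 0.5258, -0.0084,  0.023 ]))]
cassette [(array([369.7, 227.2]), 0.77, array([ 0.4226, -0.0571,  0.038 ]))]
loading_table [(array([334.4, 225.6]), 0.64, array([ 0.5148, -0.008 ,  0.01  ]))]
swab_jar [(array([424.2, 175.6]), 0.69, array([ 0.4483, -0.3169,  0.075 ])), (array([330.5, 246.1]), 0.48, array([0.4128, 0.1007, 0.075 ]))]
stop_bar [(array([332.2, 218.6]), 0.77, array([ 0.5219, -0.0054,  0.034 ])), (array([251.9, 302. ]), 0.67, array([0.4274, 0.3427, 0.034 ]))]
needle_holder [(array([251.6, 300.6]), 0.75, array([0.4523, 0.3289, 0.005 ]))]
tweezers [(array([280.7, 198. ]), 0.45, array([0.7212, 0.0282, 0.005 ]))]
pouch [(array([446.8, 178.5]), 0.82, array([ 0.4436, -0.4388,  0.005 ]))]
```

Run:
```python
import cv2
a=cv2.imread('pics/top0.png')[150:290,230:400]; cv2.imwrite('pics/top0c.png',cv2.resize(a,None,fx=4.2,fy=4.2,interpolation=cv2.INTER_CUBIC))
a=cv2.imread('pics/scene0.png')[160:280,240:420]; cv2.imwrite('pics/scene0c.png',cv2.resize(a,None,fx=4.4,fy=4.4,interpolation=cv2.INTER_CUBIC))
```

```text
(no output)
```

View pics/top0c.png

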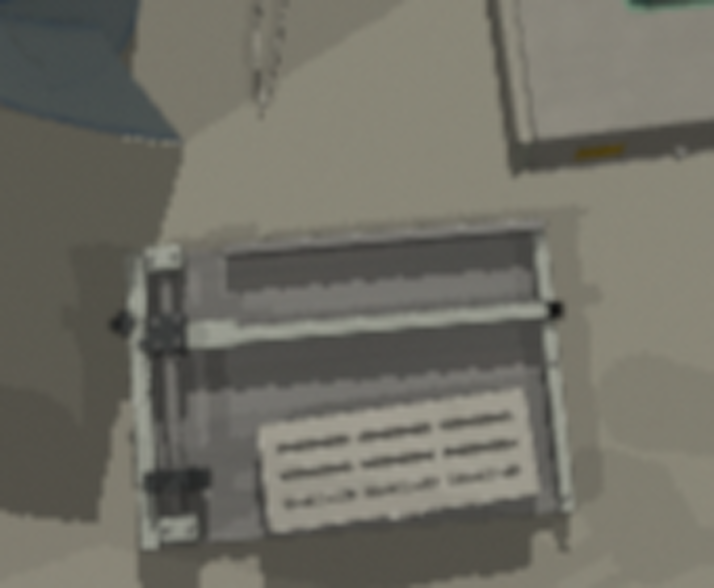

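View pics/scene0c.png

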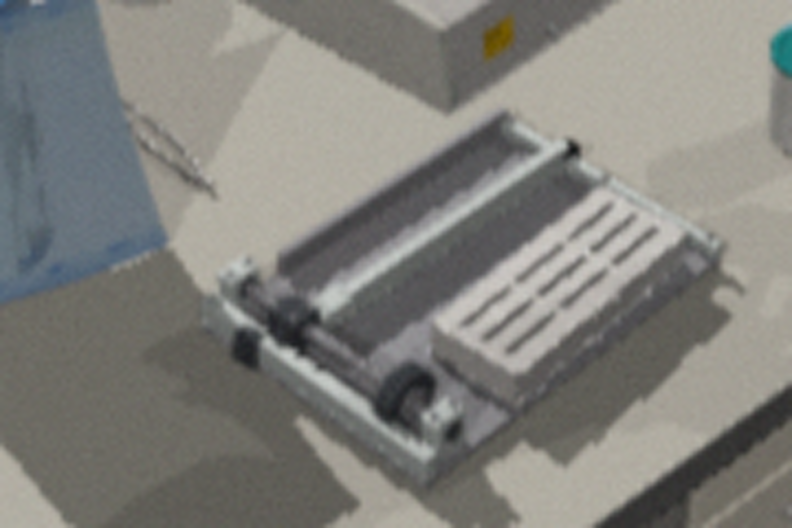

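The top crop shows the table with the wheel at about crop (178,478), the nut block at (165,330) and the rider at (122,322). The cassette lies askew at the near edge. The scene view agrees.

Run:
```python
from h import *
np.set_printoptions(precision=4,suppress=True)
c=eyes.read_camera('top')
f=lambda u,v,z:at(c,(u/4.2+230,v/4.2+150),z)
A=f(178,528,.045);B=f(162,257,.045);W=f(178,478,.056)
print('blocks',A,B,np.linalg.norm(A-B),'wheel',W)
L0=f(225,262,.029);L1=f(540,228,.029);print('lip',L0,L1)
b0=f(190,335,.034);b1=f(548,310,.034);print('bar',b0,b1)
cc=[f(*p,.038) for p in [(258,428),(525,388),(540,494),(270,530)]];print('cas',np.array(cc),np.mean(cc,0))
print('yaws',np.degrees([np.arctan2((B-A)[1],(B-A)[0]),np.arctan2(-(b1-b0)[0]*-1,-(b1-b0)[1]),np.arctan2((cc[1]-cc[0])[0],-(cc[1]-cc[0])[1]),np.arctan2((cc[2]-cc[3])[0],-(cc[2]-cc[3])[1])]))
print('rider',f(122,322,.03),'nut',f(165,330,.044))
P=np.array([.49,.03,.30]);s=telemetry.get_obs();Rm=rot(s['tool_rot']);print('d tool cm',Rm.T@(P-s['tool_pos'])*100)
```

```text
blocks [0.3998 0.0746 0.045 ] [0.579  0.0866 0.045 ] 0.17954702660577868 wheel [0.4317 0.0736 0.056 ]
lip [0.5773 0.0455 0.029 ] [ 0.5973 -0.1713  0.029 ]
bar [0.5271 0.0686 0.034 ] [ 0.5399 -0.1741  0.034 ]
cas [[ 0.4639  0.0227  0.038 ]
 [ 0.4871 -0.1562  0.038 ]
 [ 0.4171 -0.1637  0.038 ]
 [ 0.3973  0.015   0.038 ]] [ 0.4414 -0.0705  0.038 ]
yaws [3.8078 3.0014 7.4004 6.3283]
rider [0.5372 0.1151 0.03  ] nut [0.5297 0.0843 0.044 ]
d tool cm [ 45.0735 -45.539   -6.3493]
```

Emit:
{"api": "drive_tool", "payload": {
  "angular": [
    [0,0,0],
    [0,0,0],
    [0,0,0],
    [0,0,0],
    [0,0,0],
    [0,0,0],
    [0,0,0],
    [0,0,0],
    [0,0,0],
    [0,0,0],
    [0,0,0],
    [0,0,0],
    [0,0,0],
    [0,0,0],
    [0,0,0],
    [0,0,0],
    [0,0,0.133],
    [0,0,0.133],
    [0,0,0.134],
    [0,0,0]
  ],
  "delta_pos": [
    [2.8,-2.8,-0.4],
    [2.8,-2.8,-0.4],
    [2.8,-2.8,-0.4],
    [2.8,-2.8,-0.4],
    [2.8,-2.8,-0.4],
    [2.8,-2.8,-0.4],
    [2.8,-2.8,-0.4],
    [2.8,-2.8,-0.4],
    [2.8,-2.8,-0.4],
    [2.8,-2.8,-0.4],
    [2.8,-2.8,-0.4],
    [2.8,-2.8,-0.4],
    [2.8,-2.8,-0.4],
    [2.8,-2.8,-0.4],
    [2.8,-2.8,-0.4],
    [2.8,-2.8,-0.4],
    [0,0,0],
    [0,0,0],
    [0,0,0],
    [0,0,0]
  ],
  "gripper": [0,0,0,0,0,0,0,0,0,0,0,0,0,0,0,0,0,0,0,0]
}}

```text
time_s: 3.25
tool_pos: [0.4909, 0.0223, 0.3007]
tool_rot: [180.0, -0.0, 3.9]
force: [-0.3, 0.1, 0.4]
grip_width: 0.0007
grasp_force: 0.0
```

Run:
```python
from h import *
np.set_printoptions(precision=4,suppress=True)
s=telemetry.get_obs();print(s['time_s'],s['tool_pos'],s['tool_rot'],s['qpos'],s['force'],s['grip_width'])
c=eyes.read_camera('wrist');save(c,'w1');print(c['origin'],c['orientation'],c['mtx'])
for t,z in [('wheel_axis',.034),('stop_pointer',.033),('gauge_mark',.033),('stop_face',.023),('cassette',.038)]:
    print(t,[(np.round(q['centre'],1),round(q['p'],2),at(c,q['centre'],z)) for q in models.search_frame(c,t)[:2]])
```

```text
3.25 [0.4909 0.0223 0.3007] [179.9833  -0.0167   3.9349] [ 32.8824  -1.3625 -37.5351  98.0152  -0.8192  83.0495 -90.6112] [-0.3064  0.0617  0.4142] 0.0007011128656494101
[0.5681 0.0282 0.4481] [163.5489   0.0926 -86.141 ] [[344.7757   0.     317.3298]
 [  0.     344.7757 194.2767]
 [  0.       0.       1.    ]]
wheel_axis [(array([265.6, 193.8]), 0.95, array([0.4423, 0.0853, 0.034 ]))]
stop_pointer [(array([350.6, 130.4]), 0.58, array([ 0.5276, -0.0135,  0.033 ]))]
gauge_mark [(array([240.6, 119. ]), 0.59, array([0.532 , 0.1172, 0.033 ]))]
stop_face [(array([345.7, 129.5]), 0.67, array([ 0.5273, -0.0085,  0.023 ]))]
cassette [(array([389.4, 200.5]), 0.85, array([ 0.4453, -0.0694,  0.038 ]))]
```

View pics/w1.png

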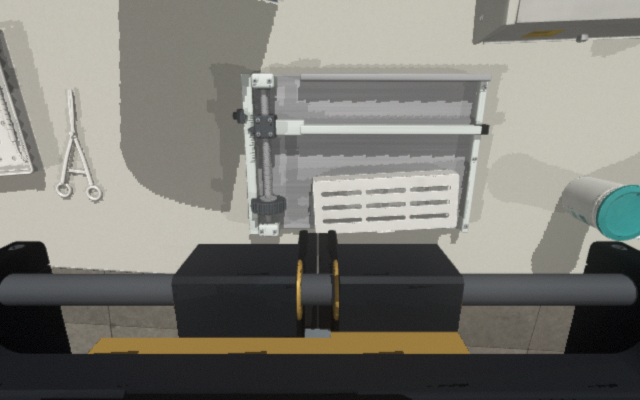

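The wrist view shows the wheel at (267,208), the nut block at (264,125) with the rider at (240,116), and the bearing blocks at (262,80) and (267,229). The bar runs along row 129.

Run:
```python
from h import *
np.set_printoptions(precision=4,suppress=True)
c=eyes.read_camera('wrist');s=telemetry.get_obs()
A=at(c,(267,229),.045);B=at(c,(262,80),.045);W=at(c,(267.5,208),.048);print(A,B,np.linalg.norm(A-B),W)
y=np.arctan2(*(B-A)[1::-1]);print(np.degrees(y))
b=[at(c,p,.034) for p in [(300,127),(480,129)]];print(b,np.degrees(np.arctan2((b[1]-b[0])[0],-(b[1]-b[0])[1])))
cc=np.array([at(c,p,.038) for p in [(313,179),(457,174),(461,227),(316,234)]]);print(cc,cc.mean(0))
for tp in [A+(B-A)*i/10 for i in (0,10)]: pass
P=np.array([.4365,.076,.085]);print('to wheel',rot(s['tool_rot']).T@(P-s['tool_pos'])*100)
fing=proj(c,s['tool_pos']+[0,0,-.014]);print('tip px',fing)
cv2.imwrite('pics/w1c.png',cv2.resize(c['pixels'][70:245,220:330,::-1],None,fx=3.4,fy=3.4,interpolation=cv2.INTER_CUBIC))
```

```text
[0.3996 0.0807 0.045 ] [0.5771 0.0911 0.045 ] 0.17781838938567043 [0.4285 0.0804 0.048 ]
3.3539938303034944
[array([0.5275, 0.0467, 0.034 ]), array([ 0.5398, -0.1662,  0.034 ])] 3.316660298121672
[[ 0.4663  0.0272  0.038 ]
 [ 0.4847 -0.1474  0.038 ]
 [ 0.4165 -0.1651  0.038 ]
 [ 0.3941  0.0186  0.038 ]] [ 0.4404 -0.0667  0.038 ]
to wheel [-5.0526 -5.7549 21.5559]
tip px [319.2811 249.9919]
```

View pics/w1c.png

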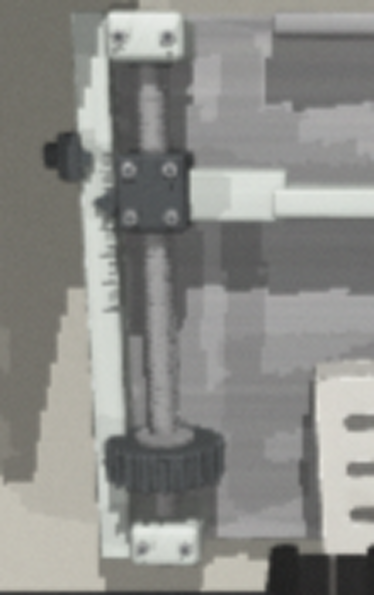

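The crop shows the pointer at crop (97,202) and the rider point at (90,155), so there is about 16 mm to go. Next I move to above the wheel.

Emit:
{"api": "drive_tool", "payload": {
  "angular": [
    [0,0,0],
    [0,0,0],
    [0,0,0],
    [0,0,0],
    [0,0,0],
    [0,0,0],
    [0,0,0],
    [0,0,0]
  ],
  "delta_pos": [
    [-0.91,-1.19,3.68],
    [-0.91,-1.19,3.68],
    [-0.91,-1.19,3.68],
    [-0.91,-1.19,3.68],
    [-0.91,-1.19,3.68],
    [-0.91,-1.19,3.68],
    [0,0,0],
    [0,0,0]
  ],
  "gripper": [0,0,0,0,0,0,0,0]
}}

```text
time_s: 4.4
tool_pos: [0.4319, 0.0896, 0.0803]
tool_rot: [-180.0, 0.0, 4.0]
force: [-0.5, 0.5, 0.4]
grip_width: 0.0001
grasp_force: 0.0
```

Run:
```python
from h import *
np.set_printoptions(precision=4,suppress=True)
s=telemetry.get_obs();print(s['time_s'],s['tool_pos'],s['tool_rot'],s['qpos'],s['force'])
c=eyes.read_camera('wrist');save(c,'w2');print(c['origin'],proj(c,s['tool_pos']+[0,0,-.014]))
```

```text
4.4 [0.4319 0.0896 0.0803] [-179.9948    0.0091    3.9994] [  27.5686    3.6301  -43.2852  120.5866    2.965    56.8123 -103.2841] [-0.4777  0.4742  0.4065]
[0.5092 0.0956 0.2277] [319.3375 250.0202]
```

View pics/w2.png

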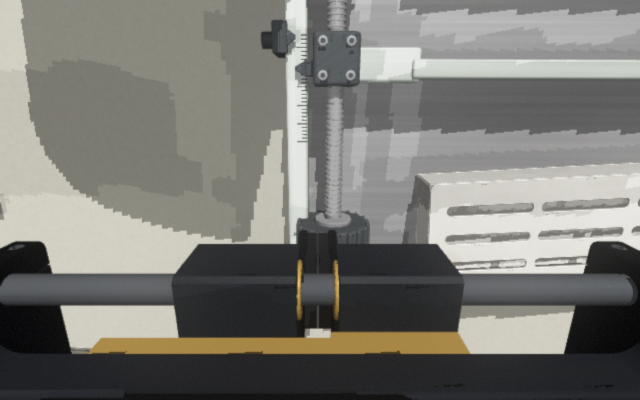

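The view shows the wheel under the fingers (centre column about 333), the pointer at (299,70) and the gauge point at (292,40), about 17 mm apart. I touch down gently.

Emit:
{"api": "drive_tool", "payload": {
  "angular": [
    [0,0,0],
    [0,0,0],
    [0,0,0],
    [0,0,0]
  ],
  "delta_pos": [
    [0,-0.5,0.5],
    [0,0,0.4],
    [0,0,0.15],
    [0,0,0.1]
  ],
  "gripper": [0,0,0,0]
}}

```text
time_s: 4.85
tool_pos: [0.4315, 0.0946, 0.0684]
tool_rot: [180.0, -0.0, 3.9]
force: [-0.5, -0.3, 1.3]
grip_width: 0.0003
grasp_force: 0.7
```

Emit:
{"api": "drive_tool", "payload": {
  "angular": [
    [0,0,0],
    [0,0,0],
    [0,0,0],
    [0,0,0],
    [0,0,0]
  ],
  "delta_pos": [
    [0,0.2,0.1],
    [0,0.4,0],
    [0,0.4,0],
    [0,0.4,0],
    [0,0.4,0]
  ],
  "gripper": [0,0,0,0,0]
}}

```text
time_s: 5.35
tool_pos: [0.4331, 0.0786, 0.0697]
tool_rot: [-179.9, -0.0, 4.0]
force: [-6.3, 3.7, 19.8]
grip_width: 0.0007
grasp_force: 10.1
```

```bash
cat > chk.py <<'E'
from h import *
import sys
np.set_printoptions(precision=4,suppress=True)
s=telemetry.get_obs();print(s['time_s'],s['tool_pos'],s['force'])
c=eyes.read_camera('wrist');save(c,sys.argv[1])
r=models.cut_out(c,'stop_bar');
for t in ('stop_pointer','gauge_mark'):print(t,[(np.round(q['centre'],1),round(q['p'],2)) for q in models.search_frame(c,t)[:2]])
# nut block: dark pixels in column band near screw
g=c['pixels'][:,:,:].mean(2)
col0=int(sys.argv[2]) if len(sys.argv)>2 else 320
np.save('g.npy',g)
d=g[0:150,col0:col0+50]<75
rows=np.where(d.sum(1)>30)[0];print('nut rows',rows.min() if len(rows) else None,rows.max() if len(rows) else None)
E
python3 chk.py w3 310
```

```text
5.35 [0.4331 0.0786 0.0697] [-6.2863  3.7385 19.7559]
stop_pointer [(array([400.8,  60.8]), 0.88)]
gauge_mark [(array([253.5,  34.5]), 0.78), (array([401.3,  60.5]), 0.47)]
nut rows None None
```

Emit:
{"api": "drive_tool", "payload": {
  "angular": [
    [0,0,0],
    [0,0,0],
    [0,0,0],
    [0,0,0]
  ],
  "delta_pos": [
    [0,0.3,-0.1],
    [0,0.4,0],
    [0,0.4,0],
    [0,0,-0.8]
  ],
  "gripper": [0,0,0,0]
}}

```text
time_s: 5.95
tool_pos: [0.4324, 0.0649, 0.0757]
tool_rot: [180.0, 0.1, 3.9]
force: [-0.3, 0.2, -0.3]
grip_width: 0.0003
grasp_force: 0.0
```

Run:
```python
from h import *
np.set_printoptions(precision=4,suppress=True)
s=telemetry.get_obs();print(s['time_s'],s['tool_pos'],s['force'])
c=eyes.read_camera('wrist');save(c,'w4')
# rail/pointer strip in w2 -> template match of nut block, rider
a=cv2.imread('pics/w2.png')
for f in ('w3','w4'):
    b=cv2.imread(f'pics/{f}.png')
    for n,(x0,y0,x1,y1) in {'nut':(292,28,362,90),'rider':(262,18,296,60)}.items():
        r=cv2.matchTemplate(b,a[y0:y1,x0:x1],cv2.TM_CCOEFF_NORMED);_,v,_,l=cv2.minMaxLoc(r);print(f,n,l[0]-x0,l[1]-y0,round(v,2))
cv2.imwrite('pics/w4c.png',cv2.resize(c['pixels'][0:250,190:390,::-1],None,fx=2.4,fy=2.4,interpolation=cv2.INTER_CUBIC))
```

```text
5.95 [0.4324 0.0649 0.0757] [-0.2671  0.2383 -0.281 ]
w3 nut -22 -6 0.82
w3 rider -24 -2 0.97
w4 nut -49 -12 0.83
w4 rider -49 -4 0.96
```

View pics/w4c.png

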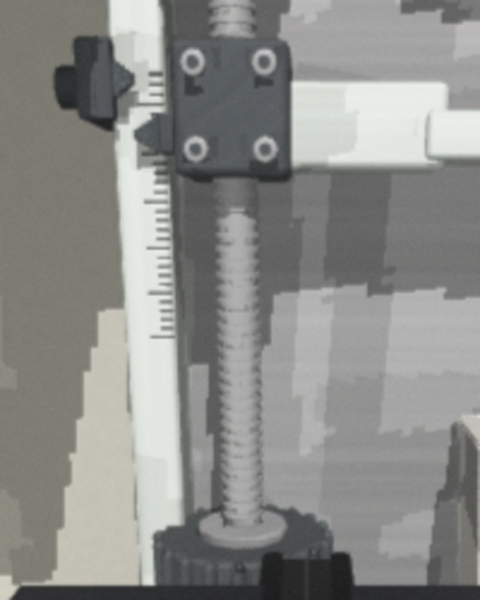

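Pointer at crop (137,133), gauge point at (133,80): about 12 mm left, and the stroke rolled with no slip (about 0.174 mm of bar per mm). The next stroke follows.

Emit:
{"api": "drive_tool", "payload": {
  "angular": [
    [0,0,0],
    [0,0,0],
    [0,0,0],
    [0,0,0],
    [0,0,0],
    [0,0,0],
    [0,0,0],
    [0,0,0],
    [0,0,0],
    [0,0,0],
    [0,0,0],
    [0,0,0]
  ],
  "delta_pos": [
    [0,-1.5,0],
    [0,-1.45,0],
    [0,0,0],
    [0,0,0.5],
    [0,0,0.22],
    [0,0.5,0],
    [0,0.5,0],
    [0,0.5,0],
    [0,0.5,0],
    [0,0.5,0],
    [0,0.45,0],
    [0,0,-0.75]
  ],
  "gripper": [0,0,0,0,0,0,0,0,0,0,0,0]
}}

```text
time_s: 7.2
tool_pos: [0.4321, 0.0642, 0.0756]
tool_rot: [180.0, 0.2, 3.9]
force: [-0.1, 1.1, 0.1]
grip_width: 0.0002
grasp_force: 0.0
```

```bash
cat > m.py <<'E'
from h import *
import sys
np.set_printoptions(precision=4,suppress=True)
s=telemetry.get_obs();print(s['time_s'],s['tool_pos'],s['force'])
c=eyes.read_camera('wrist');save(c,sys.argv[1])
a=cv2.imread('pics/w4.png');b=cv2.imread('pics/%s.png'%sys.argv[1])
u=np.array([np.cos(np.radians(3.5)),np.sin(np.radians(3.5)),0]);X={}
for n,(x0,y0,x1,y1),p in (('ptr',(243,44,290,76),(247.1,55.4)),('rid',(213,14,246,54),(245.4,33.3))):
    r=cv2.matchTemplate(b[:110],a[y0:y1,x0:x1],cv2.TM_CCOEFF_NORMED);_,v,_,l=cv2.minMaxLoc(r)
    q=[]
    for k in (0,1):
        i=l[1-k]; w=r[max(i-1,0):i+2,l[0]] if k==0 else r[l[1],max(i-1,0):i+2]
        q.append(i+(0.5*(w[0]-w[2])/(w[0]-2*w[1]+w[2]) if len(w)==3 else 0))
    px=(p[0]+q[1]-x0,p[1]+q[0]-y0);X[n]=at(c,px,.033)@u;print(n,np.round(px,2),round(v,3),at(c,px,.033))
print('gap mm',(X['rid']-X['ptr'])*1000)
E
python3 m.py w5
```

```text
7.2 [0.4321 0.0642 0.0756] [-0.0738  1.0961  0.143 ]
ptr [245.45  46.88] 0.913 [0.5289 0.1083 0.033 ]
rid [243.48  32.26] 0.993 [0.5357 0.1093 0.033 ]
gap mm 6.817428666643255
```

Emit:
{"api": "drive_tool", "payload": {
  "angular": [
    [0,0,0],
    [0,0,0],
    [0,0,0],
    [0,0,0],
    [0,0,0],
    [0,0,0],
    [0,0,0],
    [0,0,0],
    [0,0,0],
    [0,0,0],
    [0,0,0]
  ],
  "delta_pos": [
    [0,-1.5,0],
    [0,-1.45,0],
    [0,0,0],
    [0,0,0.5],
    [0,0,0.22],
    [0,0.5,0],
    [0,0.5,0],
    [0,0.5,0],
    [0,0.5,0],
    [0,0.5,0],
    [0,0,-0.75]
  ],
  "gripper": [0,0,0,0,0,0,0,0,0,0,0]
}}

```text
time_s: 8.35
tool_pos: [0.4321, 0.0685, 0.0762]
tool_rot: [180.0, 0.1, 3.9]
force: [0.1, -0.5, -0.2]
grip_width: 0.0006
grasp_force: 0.0
```

```bash
python3 m.py w6
python3 - <<'E'
import cv2
a=cv2.imread('pics/w6.png')[0:80,190:310]
cv2.imwrite('pics/w6c.png',cv2.resize(a,None,fx=6,fy=6,interpolation=cv2.INTER_CUBIC))
E
```

```text
8.35 [0.4321 0.0685 0.0762] [ 0.0658 -0.453  -0.1811]
ptr [254.55  41.19] 0.858 [0.5321 0.1082 0.033 ]
rid [252.51  33.27] 0.989 [0.5357 0.1093 0.033 ]
gap mm 3.6905918412907246
```

View pics/w6c.png

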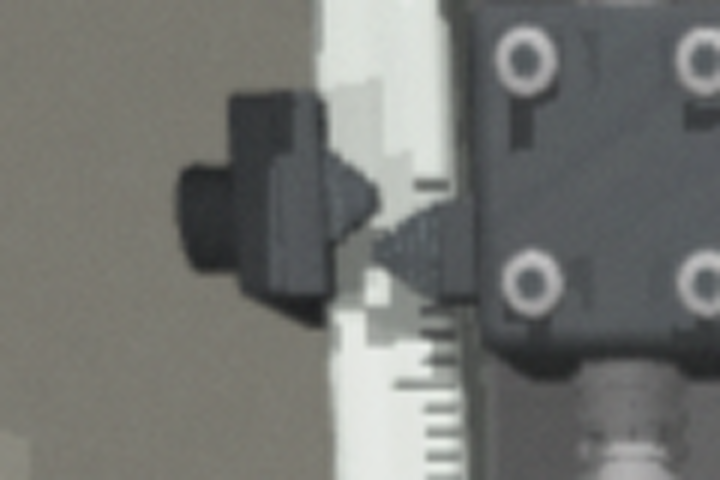

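Pointer tip at crop (373,247), gauge tip at (380,200). With ticks 24.5 px (2 mm) apart, the gap is about 3.7 mm.

Emit:
{"api": "drive_tool", "payload": {
  "angular": [
    [0,0,0],
    [0,0,0],
    [0,0,0],
    [0,0,0],
    [0,0,0],
    [0,0,0],
    [0,0,0],
    [0,0,0],
    [0,0,0],
    [0,0,0],
    [0,0,0],
    [0,0,0]
  ],
  "delta_pos": [
    [0,-1.3,0],
    [0,-1.2,0],
    [0,0,0],
    [0,0,0.5],
    [0,0,0.26],
    [0,0.5,0],
    [0,0.5,0],
    [0,0.5,0],
    [0,0.5,0],
    [0,0.5,0],
    [0,0,-0.76],
    [0,0,0]
  ],
  "gripper": [0,0,0,0,0,0,0,0,0,0,0,0]
}}

```text
time_s: 9.6
tool_pos: [0.4336, 0.0695, 0.0777]
tool_rot: [180.0, -0.1, 3.9]
force: [1.1, -0.9, 0.4]
grip_width: 0.0004
grasp_force: 0.0
```

```bash
cat > m2.py <<'E'
from h import *
import sys
s=telemetry.get_obs();print(s['time_s'],s['tool_pos'],s['force'])
c=eyes.read_camera('wrist');save(c,sys.argv[1]);b=c['pixels'][:,:,::-1].copy()
a=cv2.imread('pics/w6.png')
u=np.array([np.cos(np.radians(3.5)),np.sin(np.radians(3.5)),0]);X={}
for n,(x0,y0,x1,y1),p in (('ptr',(253,31,268,62),(190+373/6-.4,247/6-.4)),('rid',(217,12,254,56),(190+380/6-.4,200/6-.4))):
    A=cv2.resize(a[y0:y1,x0:x1],None,fx=4,fy=4,interpolation=cv2.INTER_CUBIC);B=cv2.resize(b[:140],None,fx=4,fy=4,interpolation=cv2.INTER_CUBIC)
    r=cv2.matchTemplate(B,A,cv2.TM_CCOEFF_NORMED);_,v,_,l=cv2.minMaxLoc(r)
    px=(p[0]+l[0]/4-x0,p[1]+l[1]/4-y0);X[n]=at(c,px,.033)@u;print(n,np.round(px,2),round(v,3),at(c,px,.033))
print('gap mm',(X['rid']-X['ptr'])*1000)
E
python3 m2.py w7
```

```text
9.6 [0.4336287  0.06953732 0.07767543] [ 1.13199449 -0.86134601  0.38192133]
ptr [254.52  37.02] 0.897 [0.53595094 0.10967899 0.033     ]
rid [255.68  37.18] 0.965 [0.53591197 0.10908103 0.033     ]
gap mm -0.07539762493302682
```

Emit:
{"api": "drive_tool", "payload": {
  "angular": [
    [0,0,0],
    [0,0,0],
    [0,0,0]
  ],
  "delta_pos": [
    [1.2,-1.0,0],
    [1.2,-1.2,0],
    [0,0,0]
  ],
  "gripper": [0,0,0]
}}

```text
time_s: 9.95
tool_pos: [0.4564, 0.0954, 0.0771]
tool_rot: [-179.9, -0.1, 4.1]
force: [0.0, -1.0, 0.4]
grip_width: 0.0004
grasp_force: 0.0
```

```bash
python3 m2.py w8
python3 - <<'E'
import cv2
a=cv2.imread('pics/w8.png')[45:130,240:360]
cv2.imwrite('pics/w8c.png',cv2.resize(a,None,fx=6.5,fy=6.5,interpolation=cv2.INTER_CUBIC))
E
```

```text
9.95 [0.45640542 0.09544824 0.07709319] [ 0.01991009 -0.95223522  0.36204257]
ptr [301.77  88.02] 0.87 [0.53530668 0.11035857 0.033     ]
rid [303.68  84.93] 0.886 [0.53693629 0.109434   0.033     ]
gap mm 1.5701280104362114
```

View pics/w8c.png

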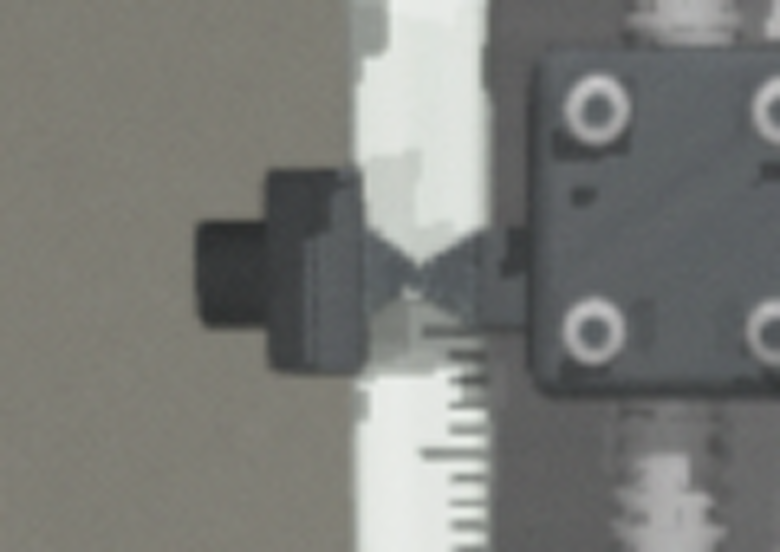

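Under a near-vertical view, the rider point (413,270) and the pointer tip (415,275) meet to within about half a millimetre. I check the triangles' midlines numerically.

Run:
```python
import cv2,numpy as np
a=cv2.imread('pics/w8.png').mean(2)
print(a[76:100,294:316].astype(int))
```

```text
[[ 90  99 163 193 200 202 199 203 199 203 219 219 219 220 222 224 224 223
  220 204 172 129]
 [ 89  99 160 194 198 199 200 202 199 204 217 220 219 220 222 223 223 222
  219 202 174 128]
 [ 89  96 156 192 198 200 201 203 202 205 217 220 217 217 217 218 223 221
  217 202 174 125]
 [ 91  94 143 182 191 200 203 201 201 202 212 214 209 201 202 208 220 220
  211 191 159 121]
 [ 90  91 118 142 165 196 201 203 200 198 199 197 199 198 200 204 212 202
  175 141 118 102]
 [ 91  91 100 107 140 177 193 201 199 199 196 197 198 197 196 193 177 150
  125  92  92  95]
 [ 88  84  99  97 100 120 158 186 199 197 196 197 195 193 187 167 136 102
   95  82  87  91]
 [ 89  84  96  95  96 102 116 139 182 191 196 193 186 173 147 108  97  90
   92  81  86  89]
 [ 90  85 101  96  96  99  93 104 135 163 187 175 151 109  98  90  89  86
   86  77  86  93]
 [ 89  84  99  96  95  91  89  94  95 119 158 124 116  95  92  91  90  90
   89  76  87  92]
 [ 88  82  95  96  93  90  87  86  91  99 113  98  97  90  88  92  89  93
   98  87  86  91]
 [ 88  83  96  96  94  91  88  89  89  93  95 100  93  90  88  91  89  89
   
[... 432 characters left out ...]
1 141 134 117 105  95  96 103
   99  83  86  90]
 [ 88  84  97 109 114 119 121 124 127 142 143 144 143 139 129 113 109  98
   96  86  88  88]
 [ 90  86  98 115 119 121 124 125 128 142 142 136 136 136 133 131 118  98
   98  86  83  82]
 [ 90  87  96 118 119 120 121 123 128 143 138 112 109 107 109 108 103  96
   87  83  77  74]
 [ 89  84  92 115 120 121 121 122 127 143 135 109 106 105 105 103  97  96
   96  94  92  86]
 [ 90  85  94 119 125 126 124 129 128 144 143 140 139 142 141 142 140 140
  135 123 108  95]
 [ 87  82  98 128 131 135 135 135 135 148 148 149 148 145 142 132 131 130
  129 118 104  99]
 [ 90  84  99 130 135 136 139 146 148 157 159 157 156 149 138 104  93  95
   89  85  86  96]]
```

The midlines give pointer row 87.65 against rider row 86.5, so the pointer is about 0.55 mm short. I make one tiny stroke with the fingertip centred on the wheel.

Emit:
{"api": "drive_tool", "payload": {
  "angular": [
    [0,0,0],
    [0,0,0],
    [0,0,0],
    [0,0,0],
    [0,0,0],
    [0,0,0],
    [0,0,0],
    [0,0,0],
    [0,0,0],
    [0,0,0],
    [0,0,0]
  ],
  "delta_pos": [
    [-1.2,0.5,0],
    [-1.2,0.5,0],
    [0,0,0],
    [0,0,0.5],
    [0,0,0.36],
    [0,0.2,0],
    [0,0.2,0],
    [0,0,-0.86],
    [1.2,-0.7,0],
    [1.2,-0.7,0],
    [0,0,0]
  ],
  "gripper": [0,0,0,0,0,0,0,0,0,0,0]
}}

```text
time_s: 11.1
tool_pos: [0.4567, 0.095, 0.077]
tool_rot: [-179.9, -0.1, 4.0]
force: [0.9, -0.5, 0.1]
grip_width: 0.0003
grasp_force: 0.0
```

```bash
cat > m3.py <<'E'
from h import *
import sys
s=telemetry.get_obs();print(s['time_s'],s['tool_pos'],s['force'])
c=eyes.read_camera('wrist');n=sys.argv[1];save(c,n);b=cv2.imread(f'pics/{n}.png');a=cv2.imread('pics/w8.png')
D=[]
for x0,y0,x1,y1 in ((306,79,350,104),(266,66,302,104)):   # nut+pointer, rider
    f=lambda m:cv2.resize(m,None,fx=8,fy=8,interpolation=cv2.INTER_CUBIC)
    r=cv2.matchTemplate(f(b[50:130,240:370]),f(a[y0:y1,x0:x1]),cv2.TM_CCOEFF_NORMED);_,v,_,l=cv2.minMaxLoc(r)
    D.append(np.array([l[0]/8+240-x0,l[1]/8+50-y0]));print(D[-1],round(v,3))
print('pointer advance px',(D[1]-D[0])[1])
x,y=np.round(D[1]).astype(int);print(b.mean(2)[76+y:100+y,294+x:316+x].astype(int))
E
python3 m3.py w9
```

```text
11.1 [0.45672549 0.09501145 0.07698684] [ 0.88541007 -0.49239569  0.08193213]
[-1.     0.375] 0.983
[-1.   0.5] 0.99
pointer advance px 0.125
[[ 88 100 161 195 197 201 202 201 201 203 217 218 221 219 221 223 222 223
  219 204 175 136]
 [ 86  99 161 193 198 201 200 201 201 205 219 220 218 220 221 223 223 222
  220 205 176 136]
 [ 90 100 160 192 198 201 202 203 199 204 218 220 220 220 221 221 222 221
  220 205 174 136]
 [ 90 100 156 193 198 198 202 202 200 205 218 217 216 214 216 218 221 220
  211 192 162 130]
 [ 91  96 141 175 188 199 201 201 200 203 213 211 200 198 202 206 218 206
  175 141 122 107]
 [ 87  89 114 128 148 185 198 200 199 198 198 199 196 196 198 200 203 167
  123  94  94  93]
 [ 86  83  96 108 120 150 188 201 197 197 197 196 195 194 188 177 162 110
   96  82  86  92]
 [ 91  83  97 105  99 110 152 180 190 195 195 194 190 175 152 112 102  98
   93  83  87  92]
 [ 90  85 101 104  94  89  99 119 157 184 190 179 168 126 113 105  96  97
   91  83  86  94]
 [ 88  82 100 102  95  87  88  96 115 146 165 124 113  99  95 101  97  97
   86  72  85  90]
 [ 88  81  95 101  92  89  9
[... 574 characters left out ...]
9 140 134 105  97  95  96  97
   90  73  85  88]
 [ 89  91 106 101 106 117 119 123 127 142 144 145 144 138 127 111 104  98
   93  78  84  88]
 [ 89  86  97 113 115 122 123 123 126 143 143 141 142 141 143 138 126 105
  101  84  83  86]
 [ 86  80  87 114 118 121 120 123 128 142 135 126 126 125 128 128 123 112
  103  81  74  78]
 [ 89  79  88 114 119 121 122 125 130 147 139  92  86  82  83  88  86  83
   80  75  70  78]
 [ 88  82  91 119 121 124 129 149 157 177 179 124 119 119 119 121 121 120
  118 109  94  97]
 [ 91  85  95 127 132 129 149 197 204 205 159 142 141 143 143 143 142 143
  139 127 110  99]
 [ 88  84  97 129 134 137 160 211 216 215 158 147 149 148 146 132 129 126
  123 115 101  98]]
```

Emit:
{"api": "drive_tool", "payload": {
  "angular": [
    [0,0,0],
    [0,0,0],
    [0,0,0],
    [0,0,0],
    [0,0,0],
    [0,0,0],
    [0,0,0],
    [0,0,0],
    [0,0,0],
    [0,0,0],
    [0,0,0]
  ],
  "delta_pos": [
    [-1.2,0.5,0],
    [-1.2,0.5,0],
    [0,0,0],
    [0,0,0.5],
    [0,0,0.36],
    [0,0.25,0],
    [0,0.25,0],
    [0,0,-0.86],
    [1.2,-0.75,0],
    [1.2,-0.75,0],
    [0,0,0]
  ],
  "gripper": [0,0,0,0,0,0,0,0,0,0,0]
}}

```text
time_s: 12.25
tool_pos: [0.4567, 0.0952, 0.077]
tool_rot: [-179.9, -0.1, 4.0]
force: [-0.1, -0.5, -0.7]
grip_width: 0.0007
grasp_force: 0.0
```

```bash
python3 m3.py w10
```

```text
12.25 [0.45673587 0.09515852 0.07703097] [-0.06365682 -0.47888826 -0.7369666 ]
[-0.75 -0.5 ] 0.939
[-0.625  0.625] 0.986
pointer advance px 1.125
[[ 90  95 136 191 198 198 201 201 200 198 201 216 220 219 220 220 222 224
  221 214 186 155]
 [ 91  95 138 192 197 199 202 200 201 199 202 219 220 219 220 222 223 223
  220 207 178 146]
 [ 91  96 137 188 196 199 201 203 200 203 207 217 214 215 215 217 222 215
  206 171 146 115]
 [ 90  86 107 172 188 199 199 202 200 203 211 209 200 200 199 205 209 180
  162 111  85  94]
 [ 90  81  87 126 155 188 195 200 201 199 197 198 194 194 191 183 179 117
   99  94  75  93]
 [ 91  86  86  99 122 157 172 198 199 199 196 194 191 182 166 114 104  94
   92  93  77  90]
 [ 89  83  83  93  98 107 130 176 187 195 194 184 173 142 117  99  90  93
   89  87  78  92]
 [ 91  86  83  91  94  99  96 114 147 181 175 144 131 107  94  97  94  97
   92  93  78  90]
 [ 90  85  85  93  95  94  90  94 118 136 131 111  95  94  92  99  96 101
   95  91  79  89]
 [ 88  88  83  92  94  94  96  90  96 102  98  93  92  98  91  94  92  96
   92  92  80  90]
 [ 87  83  84  93  94  9
[... 578 characters left out ...]
2 144 143 143 145 136 109 103
   99  92  82  87]
 [ 89  83  79 109 117 120 122 122 122 126 142 143 143 144 145 146 140 131
  122  95  87  81]
 [ 90  82  80 114 118 120 123 121 123 126 141 131 124 125 128 126 131 125
  119 101  86  82]
 [ 89  85  81 113 120 121 121 126 127 138 154 105  87  86  85  87  87  86
   88  81  76  84]
 [ 91  84  87 117 124 121 129 149 156 172 194 132 120 118 119 120 122 119
  118 114 100  97]
 [ 88  84  87 128 132 128 147 192 206 218 205 153 141 141 143 145 141 142
  141 136 114  96]
 [ 89  86  90 128 133 138 160 209 219 228 211 158 147 148 147 140 131 127
  128 122 107  96]
 [ 91  85  89 129 135 145 168 215 223 229 217 166 156 157 154 132 108 105
  103 100  92  90]]
```

Pointer and rider midlines now agree within about 0.2 mm, and the tips coincide. Next I lift, open the fingers wide for a two-point push and tilt the tool back for near-in reach.

Emit:
{"api": "drive_tool", "payload": {
  "angular": [
    [0,0,0],
    [0,0,0],
    [0,0,0],
    [0,0,0],
    [0,0,0],
    [0,0,0],
    [0,-0.116,0],
    [0,-0.116,0],
    [0,-0.117,0],
    [0,0,0]
  ],
  "delta_pos": [
    [0,0,-3],
    [0,0,-3],
    [0,3.9,0],
    [0,3.9,0],
    [0,3.9,0],
    [0,3.9,0],
    [0,0,0],
    [0,0,0],
    [0,0,0],
    [0,0,0]
  ],
  "gripper": [8.7,8.7,8.7,8.7,8.7,8.7,8.7,8.7,8.7,8.7]
}}

```text
time_s: 13.3
tool_pos: [0.4662, -0.0615, 0.1337]
tool_rot: [-179.7, 20.3, 4.1]
force: [0.4, 0.7, -0.5]
grip_width: 0.0724
grasp_force: 0.0
```

```bash
cat > go.py <<'E'
from h import *
import sys
np.set_printoptions(precision=3,suppress=True)
s=telemetry.get_obs();p=s['tool_pos'];Rm=rot(s['tool_rot']);print(s['time_s'],p,s['tool_rot'],s['qpos'],s['force'],'tip',p+Rm@[0,0,.014])
for a in sys.argv[1:]:
    T=np.array(eval(a));print(a,'tool cm for tip target',Rm.T@(T-p-Rm@[0,0,.014])*100)
E
python3 go.py .372,-.067,.09 .372,-.067,.026
python3 - <<'E'
from h import *
c=eyes.read_camera('wrist');save(c,'w11')
cc=models.cut_out(c,'cassette')[0];m=cc['pixels'].astype(np.uint8);print(cc['p'])
k=max(cv2.findContours(m,0,2)[0],key=cv2.contourArea);q=cv2.approxPolyDP(k,6,True)[:,0]
for p in q: print(p,np.round(at(c,p,.038),4))
E
```

```text
13.3 [ 0.466 -0.061  0.134] [-179.714   20.346    4.053] [ 32.308  20.307 -35.396  99.149  11.555  84.942 -92.606] [ 0.416  0.682 -0.524] tip [ 0.461 -0.062  0.121]
.372,-.067,.09 tool cm for tip target [-7.331 -0.08   5.981]
.372,-.067,.026 tool cm for tip target [-5.106 -0.05  11.981]
0.8
[452 141] [ 0.4866 -0.1489  0.038 ]
[438 125] [ 0.4973 -0.1364  0.038 ]
[202 136] [0.4784 0.0181 0.038 ]
[192 160] [0.4591 0.0275 0.038 ]
[216 228] [0.3955 0.0177 0.038 ]
[438 218] [ 0.4191 -0.1584  0.038 ]
```

Emit:
{"api": "drive_tool", "payload": {
  "angular": [
    [0,0,0],
    [0,0,0],
    [0,0,0],
    [0,0,0]
  ],
  "delta_pos": [
    [-2.45,-0.03,2.0],
    [-2.45,-0.03,2.0],
    [-2.45,-0.03,2.0],
    [0,0,0]
  ],
  "gripper": [8.7,8.7,8.7,8.7]
}}

```text
time_s: 13.8
tool_pos: [0.3709, -0.068, 0.1052]
tool_rot: [179.8, 20.2, 3.8]
force: [0.5, -0.4, -0.0]
grip_width: 0.0868
grasp_force: 0.0
```

```bash
python3 go.py .372,-.067,.026
```

```text
13.8 [ 0.371 -0.068  0.105] [179.786  20.192   3.793] [ 37.264  10.371 -35.988 113.591   7.98   78.365 -88.541] [ 0.502 -0.385 -0.001] tip [ 0.366 -0.068  0.092]
.372,-.067,.026 tool cm for tip target [ 2.838 -0.123  5.991]
```

Emit:
{"api": "drive_tool", "payload": {
  "angular": [
    [0,0,0],
    [0,0,0],
    [0,0,0],
    [0,0,0]
  ],
  "delta_pos": [
    [0.8,0,2.0],
    [0.8,0,2.0],
    [0.8,0,2.0],
    [0,0,0]
  ],
  "gripper": [8.7,8.7,8.7,8.7]
}}

```text
time_s: 14.2
tool_pos: [0.3771, -0.0671, 0.0403]
tool_rot: [180.0, 20.1, 3.9]
force: [-0.9, -0.2, 0.3]
grip_width: 0.0868
grasp_force: 0.0
```

```bash
python3 go.py
```

```text
14.2 [ 0.377 -0.067  0.04 ] [179.987  20.059   3.929] [ 35.566  16.887 -35.181 115.575  11.567  71.199 -91.948] [-0.879 -0.198  0.295] tip [ 0.372 -0.067  0.027]
```

Clear behind the cassette. Now a slow push of 6 cm.

Emit:
{"api": "drive_tool", "payload": {
  "angular": [
    [0,0,0],
    [0,0,0],
    [0,0,0],
    [0,0,0],
    [0,0,0],
    [0,0,0],
    [0,0,0],
    [0,0,0],
    [0,0,0],
    [0,0,0],
    [0,0,0],
    [0,0,0],
    [0,0,0],
    [0,0,0],
    [0,0,0],
    [0,0,0],
    [0,0,0],
    [0,0,0],
    [0,0,0],
    [0,0,0]
  ],
  "delta_pos": [
    [0.28,0,-0.1],
    [0.28,0,-0.1],
    [0.28,0,-0.1],
    [0.28,0,-0.1],
    [0.28,0,-0.1],
    [0.28,0,-0.1],
    [0.28,0,-0.1],
    [0.28,0,-0.1],
    [0.28,0,-0.1],
    [0.28,0,-0.1],
    [0.28,0,-0.1],
    [0.28,0,-0.1],
    [0.28,0,-0.1],
    [0.28,0,-0.1],
    [0.28,0,-0.1],
    [0.28,0,-0.1],
    [0.28,0,-0.1],
    [0.28,0,-0.1],
    [0.28,0,-0.1],
    [0.28,0,-0.1]
  ],
  "gripper": [8.7,8.7,8.7,8.7,8.7,8.7,8.7,8.7,8.7,8.7,8.7,8.7,8.7,8.7,8.7,8.7,8.7,8.7,8.7,8.7]
}}

```text
time_s: 16.2
tool_pos: [0.4379, -0.0629, 0.0408]
tool_rot: [180.0, 20.0, 3.9]
force: [-5.5, -0.1, 6.2]
grip_width: 0.087
grasp_force: 3.6
```

```bash
cat > cas.py <<'E'
from h import *
import sys
s=telemetry.get_obs();print(s['time_s'],s['tool_pos'],s['tool_rot'],s['force'])
c=eyes.read_camera('wrist');save(c,sys.argv[1])
for t,z in (('cassette',.038),('stop_bar',.034)):
  r=models.cut_out(c,t)
  if not r: continue
  m=r[0]['pixels'].astype(np.uint8);k=max(cv2.findContours(m,0,2)[0],key=cv2.contourArea);print(t,r[0]['p'])
  for p in cv2.approxPolyDP(k,5,True)[:,0]: print(p,np.round(at(c,p,z),4))
cv2.imwrite('pics/c_'+sys.argv[1]+'.png',c['pixels'][:,:,::-1])
E
python3 cas.py w12
```

```text
16.2 [ 0.4378887  -0.06287424  0.04075564] [179.99306252  20.04000733   3.93788897] [-5.45139386 -0.05654793  6.21087289]
cassette 0.9
[ 76 100] [0.5111 0.0264 0.038 ]
[138 242] [0.4434 0.0214 0.038 ]
[306 246] [ 0.4462 -0.056   0.038 ]
[520 242] [ 0.4556 -0.1542  0.038 ]
[591 104] [ 0.5217 -0.1511  0.038 ]
[588  93] [ 0.5254 -0.148   0.038 ]
[550  73] [ 0.5311 -0.132   0.038 ]
[110  73] [0.5212 0.012  0.038 ]
stop_bar 0.59
[0 0] [0.5399 0.0412 0.034 ]
[ 3 18] [0.5348 0.0427 0.034 ]
[33 12] [0.5372 0.0326 0.034 ]
[639  15] [ 0.549  -0.1539  0.034 ]
[639   0] [ 0.5529 -0.1514  0.034 ]
```

View pics/w12.png

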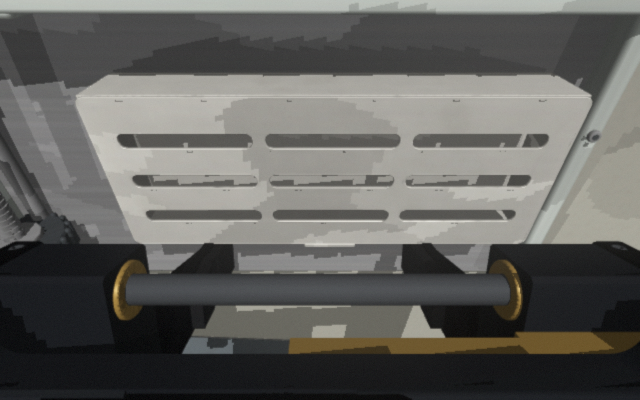

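The cassette is square to the gripper, its front edge at row 97 and the bar at rows 12–15, which leaves a gap of about 24–27 mm. I continue slowly.

Emit:
{"api": "drive_tool", "payload": {
  "angular": [
    [0,0,0],
    [0,0,0],
    [0,0,0],
    [0,0,0],
    [0,0,0],
    [0,0,0],
    [0,0,0],
    [0,0,0],
    [0,0,0],
    [0,0,0],
    [0,0,0]
  ],
  "delta_pos": [
    [0.28,0,-0.1],
    [0.28,0,-0.1],
    [0.28,0,-0.1],
    [0.28,0,-0.1],
    [0.28,0,-0.1],
    [0.28,0,-0.1],
    [0.28,0,-0.1],
    [0.1,0,-0.035],
    [0.1,0,-0.035],
    [0,0,0],
    [0,0,0]
  ],
  "gripper": [8.7,8.7,8.7,8.7,8.7,8.7,8.7,8.7,8.7,8.7,8.7]
}}

```text
time_s: 17.45
tool_pos: [0.4604, -0.0613, 0.0406]
tool_rot: [180.0, 20.1, 3.9]
force: [-5.7, -0.1, 6.3]
grip_width: 0.0869
grasp_force: 3.7
```

```bash
python3 cas.py w13
```

```text
17.45 [ 0.46037941 -0.061348    0.04064925] [179.98817842  20.06569498   3.93059621] [-5.68066516 -0.11916193  6.34228504]
cassette 0.93
[ 75 100] [0.5336 0.0281 0.038 ]
[136 241] [0.4666 0.0236 0.038 ]
[305 246] [ 0.4688 -0.054   0.038 ]
[519 243] [ 0.4775 -0.1524  0.038 ]
[592 104] [ 0.5443 -0.1498  0.038 ]
[577  88] [ 0.5493 -0.1418  0.038 ]
[91 85] [0.5393 0.021  0.038 ]
stop_bar 0.85
[ 0 27] [0.5546 0.0462 0.034 ]
[ 4 87] [0.535 0.054 0.034]
[639  86] [ 0.5503 -0.166   0.034 ]
[639  47] [ 0.5625 -0.158   0.034 ]
[610  43] [ 0.5631 -0.148   0.034 ]
[55 42] [0.5513 0.0306 0.034 ]
[42 27] [0.5555 0.033  0.034 ]
```

Emit:
{"api": "drive_tool", "payload": {
  "angular": [
    [0,0,0],
    [0,0,0],
    [0,0,0],
    [0,0,0],
    [0,0,0]
  ],
  "delta_pos": [
    [0.1,0,-0.035],
    [0.1,0,-0.035],
    [0.1,0,-0.035],
    [0,0,0],
    [0,0,0]
  ],
  "gripper": [8.7,8.7,8.7,8.7,8.7]
}}

```text
time_s: 18.1
tool_pos: [0.4619, -0.0613, 0.0406]
tool_rot: [180.0, 20.3, 3.9]
force: [-8.9, -1.1, 7.9]
grip_width: 0.0869
grasp_force: 5.5
```

Emit:
{"api": "drive_tool", "payload": {
  "angular": [
    [0,0,0],
    [0,0,0],
    [0,0,0]
  ],
  "delta_pos": [
    [0.1,0,-0.035],
    [0,0,0],
    [0,0,0]
  ],
  "gripper": [8.7,8.7,8.7]
}}

```text
time_s: 18.4
tool_pos: [0.4621, -0.0612, 0.0406]
tool_rot: [180.0, 20.4, 3.9]
force: [-10.0, -1.6, 9.4]
grip_width: 0.087
grasp_force: 6.5
```

```bash
python3 cas.py w14
python3 - <<'E'
import cv2,numpy as np
a=cv2.imread('pics/w14.png')
l=a[60:130,50:190];r=a[60:130,490:630]
cv2.imwrite('pics/w14c.png',cv2.resize(np.vstack([l,r]),None,fx=4.2,fy=4.2,interpolation=cv2.INTER_CUBIC))
E
```

```text
18.4 [ 0.4620788  -0.06116521  0.04062746] [179.9882992   20.39935615   3.91565899] [-10.04595617  -1.61565544   9.43341992]
cassette 0.62
[ 74 103] [0.5344 0.0287 0.038 ]
[136 243] [0.4672 0.0241 0.038 ]
[337 247] [ 0.4709 -0.0688  0.038 ]
[524 241] [ 0.4807 -0.1539  0.038 ]
[592  98] [ 0.5482 -0.1481  0.038 ]
[553  91] [ 0.5497 -0.1337  0.038 ]
[109  90] [0.5399 0.0153 0.038 ]
[83 91] [0.5389 0.0241 0.038 ]
stop_bar 0.71
[ 0 32] [0.555  0.0465 0.034 ]
[ 0 92] [0.535  0.0559 0.034 ]
[639  91] [ 0.5504 -0.1664  0.034 ]
[639  53] [ 0.5625 -0.1585  0.034 ]
[609  48] [ 0.5634 -0.1479  0.034 ]
[56 47] [0.5516 0.0306 0.034 ]
[45 33] [0.5557 0.0325 0.034 ]
```

View pics/w14c.png

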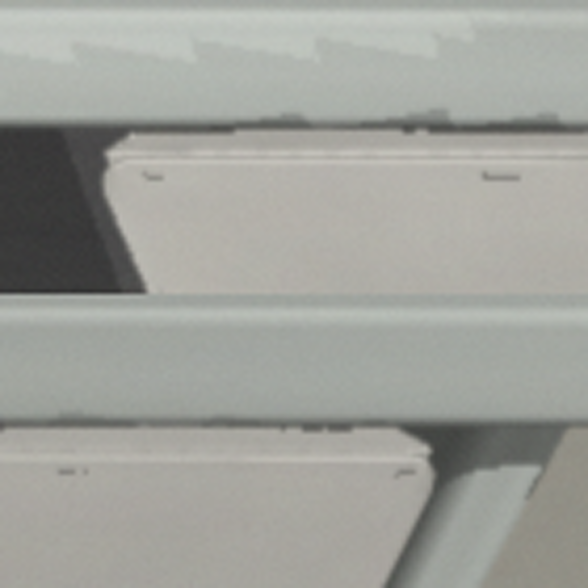

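There is a thin, equal dark line at both ends. The cassette's front edge looks about 0.2° open at the right (−y) end, so I bias the push there slightly.

Emit:
{"api": "drive_tool", "payload": {
  "angular": [
    [0,0,-0.01],
    [0,0,-0.01],
    [0,0,0],
    [0,0,0]
  ],
  "delta_pos": [
    [0,0,0],
    [0,0,0],
    [0,0,0],
    [0,0,0]
  ],
  "gripper": [8.7,8.7,8.7,8.7]
}}

```text
time_s: 18.95
tool_pos: [0.4616, -0.0615, 0.0407]
tool_rot: [-179.6, 20.5, 5.0]
force: [-11.4, -0.2, 9.8]
grip_width: 0.0871
grasp_force: 7.0
```

```bash
cat > fl.py <<'E'
from h import *
import sys
s=telemetry.get_obs();print(s['time_s'],s['tool_pos'],s['tool_rot'],s['force'],s['wrist_torque'])
c=eyes.read_camera('wrist');save(c,sys.argv[1])
for f in ('w12','w13','w14',sys.argv[1]):
    g=cv2.imread('pics/%s.png'%f).mean(2)
    # top-lid seam line: darkest step between front face and lid; fit by column gradient
    gy=cv2.Sobel(cv2.GaussianBlur(g,(3,3),0),cv2.CV_64F,0,1)
    for nm,lo,hi,sg in (('bar-dark',80,93,-1),('dark-face',84,97,1),('seam',94,106,-1)):
        cols=np.arange(120,545);w=np.maximum(sg*gy[lo:hi,cols],0)**2;rr=(w*np.arange(lo,hi)[:,None]).sum(0)/(w.sum(0)+1e-9)
        k=np.polyfit(cols,rr,1)
        for _ in range(3):
            e=abs(np.polyval(k,cols)-rr);ok=e<np.percentile(e,70);k=np.polyfit(cols[ok],rr[ok],1)
        print(f,nm,'row L/R',np.round(np.polyval(k,[120,545]),2),'res',round(e[ok].mean(),2))
E
python3 fl.py w15
```

```text
18.95 [ 0.46156284 -0.0614761   0.04065888] [-179.62706112   20.46152287    5.02697607] [-11.43379684  -0.1994642    9.79383402] [-0.42426873  2.58292198 -0.68462326]
w12 bar-dark row L/R [83.76 86.81] res 2.04
w12 dark-face row L/R [93.63 93.29] res 0.13
w12 seam row L/R [98.72 97.96] res 0.18
w13 bar-dark row L/R [83.51 84.32] res 0.02
w13 dark-face row L/R [89.28 90.06] res 0.4
w13 seam row L/R [98.8  98.09] res 0.2
w14 bar-dark row L/R [87.88 88.55] res 0.12
w14 dark-face row L/R [91.66 91.71] res 0.08
w14 seam row L/R [99.54 99.93] res 0.16
w15 bar-dark row L/R [82.52 91.32] res 0.13
w15 dark-face row L/R [86.35 94.46] res 0.14
w15 seam row L/R [ 94.52 102.3 ] res 0.18
```

The bar–cassette line is even and unchanged (3.8 and 3.1 px, seam offset 11.7 and 11.4 px), so it is flush. I retreat and lift.

Emit:
{"api": "drive_tool", "payload": {
  "angular": [
    [0,0,0],
    [0,0,0],
    [0,0,0],
    [0,0,0],
    [0,0,0],
    [0,0,0],
    [0,0,0],
    [0,0,0],
    [0,0,0],
    [0,0.116,0.007],
    [0,0.116,0.007],
    [0,0.117,0.007],
    [0,0,0],
    [0,0,0],
    [0,0,0],
    [0,0,0],
    [0,0,0]
  ],
  "delta_pos": [
    [-0.28,0,0.1],
    [-0.28,0,0.1],
    [-0.56,0,0.2],
    [-0.56,0,0.2],
    [-0.56,0,0.2],
    [-1.0,0,-2.8],
    [-1.0,0,-2.8],
    [-1.0,0,-2.8],
    [2.8,0,-1.0],
    [0,0,0],
    [0,0,0],
    [0,0,0],
    [0,-3.9,0],
    [0,-3.9,0],
    [0,-3.9,0],
    [0,-3.9,0],
    [0,0,0]
  ],
  "gripper": [8.7,8.7,8.7,8.7,8.7,8.7,8.7,8.7,0,0,0,0,0,0,0,0,0]
}}

```text
time_s: 20.7
tool_pos: [0.4603, 0.1006, 0.1306]
tool_rot: [-179.7, -0.1, 4.3]
force: [-0.5, -0.0, -0.2]
grip_width: 0.0228
grasp_force: 0.0
```

Run:
```python
from h import *
np.set_printoptions(precision=4,suppress=True)
s=telemetry.get_obs();print(s['time_s'],s['tool_pos'],s['tool_rot'],s['force'])
print(rot(s['tool_rot']).T@(np.array([.4567,.095,.077])-s['tool_pos'])*100)
```

```text
20.7 [0.4603 0.1006 0.1306] [-179.7035   -0.1069    4.3468] [-0.4659 -0.0014 -0.2365]
[-0.4084  0.5622  5.3536]
```

Emit:
{"api": "drive_tool", "payload": {
  "angular": [
    [0,0,0.006],
    [0,0,0],
    [0,0,0],
    [0,0,0],
    [0,0,0]
  ],
  "delta_pos": [
    [-0.2,0.28,1.8],
    [-0.2,0.28,1.8],
    [0,0,1.7],
    [0,0,0],
    [0,0,0]
  ],
  "gripper": [0,0,0,0,0]
}}

```text
time_s: 21.2
tool_pos: [0.4574, 0.0887, 0.0772]
tool_rot: [-179.8, 0.0, 3.5]
force: [-0.3, 0.8, -0.3]
grip_width: 0.0004
grasp_force: 0.0
```

```bash
python3 m3.py w16
python3 - <<'E'
import cv2
a=cv2.imread('pics/w16.png')[45:200,240:560]
cv2.imwrite('pics/w16c.png',cv2.resize(a,None,fx=2.5,fy=2.5,interpolation=cv2.INTER_CUBIC))
E
```

```text
21.2 [0.45741213 0.0886766  0.0771925 ] [-0.27088137  0.79027535 -0.31189754]
[-14.875   0.   ] 0.921
[-14.      1.375] 0.985
pointer advance px 1.375
[[ 81 107 189 196 198 197 200 200 200 202 216 220 217 219 220 221 223 222
  219 199 170 118]
 [ 82 108 187 196 197 199 199 199 201 203 215 218 218 220 220 223 222 222
  216 200 166 122]
 [ 82 108 184 195 198 198 200 201 200 202 215 217 217 217 215 218 220 219
  203 181 154 120]
 [ 85 105 176 193 199 199 199 200 198 200 211 212 213 211 202 201 206 190
  147 110 104 100]
 [ 84  88 132 172 187 197 198 201 198 197 196 197 197 195 189 178 153 122
   91  72  84  87]
 [ 82  81  98 118 156 181 196 201 199 195 195 193 190 181 156 135 111  92
   83  65  71  79]
 [ 84  79  94 102 115 131 181 193 198 196 193 191 176 147 114  96  91  89
   81  71  87  91]
 [ 86  76  91  93  92  96 134 165 194 193 184 163 128 100  93  96  89  92
   83  71  87  91]
 [ 87  80  91  93  92  89  94 119 171 171 149 107  94  92  87  95  95  91
   83  72  88  89]
 [ 86  77  92  96  95  91  92 102  98 101 105  90  87  91  92  92  93  88
   82  69  87  88]
 [ 88  83  94 101  
[... 583 characters left out ...]
1 140 140 139 126 109  90  92
   87  81  83  89]
 [ 89  80  91  98  99 114 118 119 122 125 140 141 142 141 143 136 120 112
   99  83  83  84]
 [ 86  80  89 112 115 118 119 119 121 124 140 133 135 133 135 137 135 127
  111  89  73  70]
 [ 87  75  83 114 116 120 120 120 125 132 135 108 101 103 104 104 104 104
   99  94  84  86]
 [ 87  77  82 114 116 120 127 148 154 168 156 101  91  90  92  93  92  92
   92  88  79  84]
 [ 88  77  81 117 122 125 145 189 201 212 200 146 135 138 139 139 139 138
  138 131 109  94]
 [ 87  79  82 126 132 134 156 200 209 221 209 156 145 143 145 143 137 135
  132 123 107  96]
 [ 88  78  86 127 131 136 159 211 221 228 217 164 153 149 146 140 116 111
  104  87  82  90]]
```

View pics/w16c.png

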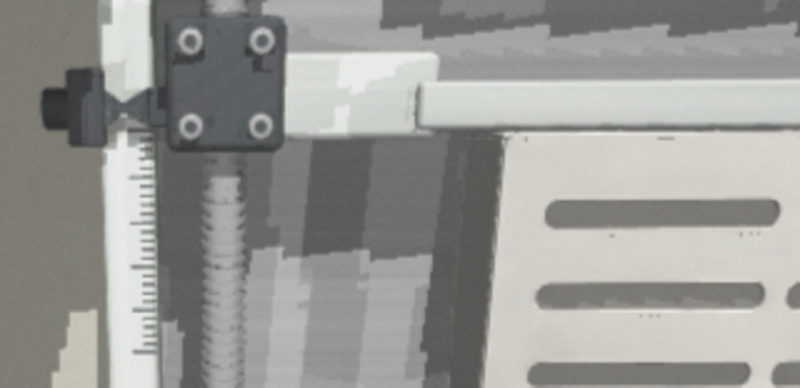

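The pointer still stands at the rider, and the +y end of the cassette lies against the bar. A last numeric check of the whole joint from above follows.

Emit:
{"api": "drive_tool", "payload": {
  "angular": [
    [0,0,0],
    [0,0,0],
    [0,0,0],
    [0,0,0],
    [0,0,0],
    [0,0,0]
  ],
  "delta_pos": [
    [0,0,-4.5],
    [0,3.8,0],
    [0,3.8,0],
    [0,3.8,0],
    [0,3.8,0],
    [0,0,0]
  ],
  "gripper": [0,0,0,0,0,0]
}}

```text
time_s: 21.85
tool_pos: [0.4673, -0.0691, 0.1227]
tool_rot: [-180.0, -0.1, 3.0]
force: [-0.4, 1.2, -0.6]
grip_width: 0.0004
grasp_force: 0.0
```

Run:
```python
from h import *
np.set_printoptions(precision=4,suppress=True)
s=telemetry.get_obs();print(s['time_s'],s['tool_pos'],s['tool_rot'],s['force'])
c=eyes.read_camera('wrist');save(c,'w17')
g=c['pixels'].mean(2)
L=proj(c,[.536,.02,.036]);Rr=proj(c,[.547,-.14,.036]);print(L,Rr)
for t in np.linspace(0.05,.95,7):
    p=L+(Rr-L)*t;x,y=p.round().astype(int);print(x,y,g[y-10:y+12,x-3:x+4].mean(1).astype(int))
```

```text
21.85 [ 0.4673 -0.0691  0.1227] [-179.9875   -0.1111    3.0105] [-0.3893  1.2248 -0.6429]
[188.7844  99.591 ] [433.8088  95.1474]
201 99 [209 209 208 206 205 201 187 148  99 140 213 208 206 206 206 206 205 206
 206 206 207 206]
238 99 [207 206 205 204 202 198 179 125 115 176 205 209 208 208 207 207 207 208
 207 207 206 205]
275 98 [205 205 203 202 201 197 177 126  94 135 205 210 211 211 210 210 210 210
 210 210 210 210]
311 97 [205 205 204 203 202 197 183 158 112 133 200 202 190 210 211 212 211 210
 210 209 210 211]
348 97 [205 205 204 203 201 200 189 145 103 139 202 209 209 208 208 208 207 207
 207 207 209 210]
385 96 [205 206 204 203 202 200 189 157 115 136 203 207 208 208 208 206 205 206
 205 205 205 205]
422 95 [204 205 205 205 204 202 198 181 137 105 144 199 207 208 209 207 207 206
 206 206 205 205]
```

The dark joint line has the same width, about 2 px, along the whole length, so the cassette is flush and nothing is being touched. I hand in.

```bash
python3 -c "
from cell import env
print(env.sign_off())"
```

```text
the job is handed in; nothing more can be done
None
```

I set the stop bar by rolling the thumbwheel until its pointer stood opposite the gauge rider (within about 0.3 mm in the last wrist picture), pushed the cassette flush against the bar along its whole long side, and handed the job in at about 22 s.

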